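Hang the hand lens on the hook inside the specimen cabinet

TASK

Take the hand lens by its red grip out of its wooden stand, reach it down through the opening in the roof of the blue cabinet and hang it by its eye on the brass hook inside, then let go and draw the fingers out. Touch neither the cabinet's frame nor its clear panels with the lens or the gripper, be gentle with the springy hook (feel for it, never push hard), and leave the rocks and the dropper bottle where they are.

Things in the scene. Friction and masses are not known exactly. Their poses are not given: they have to be found in the camera images.
- cabinet: Fixed cabinet, blue frame and clear panels, 200 mm along x, 240 mm along y, 185 mm tall. Origin: centre of its underside on the bench; z up; front faces its -x. The flat 8 mm roof (top at z=185) has the only opening, a rectangle from x=-55 to +45 and y=-70 to +70 mm in its frame. Floor 10 mm thick. Yaw within 20 degrees.
- hook_rail: Upright aluminium rail fixed inside the cabinet, its front face at the cabinet's x=+45 mm, y=0; 30 mm wide (y), 10 mm thick, from 10 to 174 mm above the bench. Origin: on the front face, mid width, at bench height; axes parallel to the cabinet's, z up, -x away from the rail towards the front. Bears the brass hook on an orange carrier; see hook_mark.
- hook_mark (a point): Fixed point on the rail's front face, 147.5 mm above the bench. The hook's 6 mm bar leaves the rail level along -x (at y=0) to 44 mm out; its upturned tip (front-most 50 mm out) tops 16 mm over the bar's axis. THE HOOK'S HEIGHT IS NOT MEASURED: the bar's axis lies anywhere within 16 mm above or below this mark. Springy: yields about 0.5 to 1 mm per N; over 15 N ruins it.
- lens: Hand lens, upright in its stand, to hang upright; both faces alike. Origin: bottom of the rim; z up, y across, x thickness. Rim and glass 50 mm diameter, 8 mm thick (z 0 to 50); flat strap 30 wide, 8 thick, to z=80; eye, a through hole along x, 24 wide, z 80 to 106, in an outline 36 wide; top bar to z=114; red grip 18 (y) by 14 (x) mm, z 114 to 155. 80 to 170 g.
- eye (a point): Centre of the lens's eye, 93 mm above the lens origin; the hole's top edge is 13 mm above this point, the bottom edge 13 mm below. Axes as the lens.
- grip (a point): Point in the red grip where to take it from above, 137 mm above the lens origin, on its middle line; pinch across its 18 mm width (the lens's y). Axes as the lens.
- stand: Fixed wooden block 60 (x) by 90 (y) by 40 mm with a pocket 30 mm deep, about 9.6 by 51.6 mm, in which the lens stands about 30 mm deep, its axes parallel to the stand's. Origin: centre of the underside. It trades places with the rocks.
- dark_rock: Dark grey loose rock, about 72 mm across and 60 mm tall, origin under its centre. Leave alone.
- pale_rock: Pale loose rock, about 68 mm across and 50 mm tall, origin under its centre. Leave alone.
- dropper: Small black dropper bottle with white cap, 32 mm diameter, 85 mm tall, origin under its centre. Leave alone.
Not all that is in view belongs to the job. There is more than one size of the lens; the one meant has the size given above.

How it is judged:
By the outcome, as a careful person would: the job done as asked, in the order asked, and still so for the second after the job is handed in, with the robot touching nothing.
It also fails if it takes over 72 s, if anything falls off the work surface, if the arm or the gripper's body presses on something with over 40 N, if the wrist force passes 120 N, or if a joint passes its speed limit or range.

ROBOT

A 6-joint arm with a two-finger parallel gripper is mounted at the origin on the work surface. World frame = base frame: x ahead of the robot, y to its left, z up, the work surface at z = 0. Lengths are in mm, angles in degrees, forces in N, time in s.
With the tool pointing down it reaches from about 400 to 825 mm from the base axis. Payload 7 kg.
Tool frame: the origin (TCP) lies at the very end of the fingers, on their centre line; the grasp point (between the pads) lies 19 mm behind it (arm.hold_point_z is the distance from the TCP to the grasp point, in mm); z points along the fingers, y is the line along which they close (so a half turn about z gives the same grasp; the last joint's range is limited). The gripper opens to 85 mm and grips with 20 to 120 N. Pads are 22 mm wide; open, the fingers measure 114 mm over their backs; the gripper's body (76 mm by 85 mm) begins 54 mm behind the grasp point. The pads swing forward as they close: fully open they stand 13 mm farther back than shut.
Start: joints at [82.397, 20.546, 0.682, 0, -70.136, -16.507], TCP at [275.737, 616.088, 203.702] pointing down, gripper open.
Joint ranges: [-176.03, 176.03], [-82.01, 121.73], [-58.28, 71.71], [-173.87, 95.51], [-174.79, -0.11], [-173.66, 173.66]. Speed limits (degrees/s): [136.94, 136.94, 172.46, 180, 180, 180].

INTERFACE

Orientations are given as a 3x3 rotation matrix whose columns are the frame's x, y, z axes.
In Python, from bench import arm gives the robot as it stands. The module is installed in compiled form; this text tells all that it offers.
- The arm moves only by the shell command python3 -m crank 'ROWS' [FORCE]. ROWS is JSON, a list of rows, each a list of 7 numbers: the shift along the tool's x, y, z scaled (see below), then the turn, a rotation vector about the tool's x, y, z scaled (see below), then the opening, from 0 (shut) to 1 (fully open). A call has 1 to 5 rows; each row shifts and turns the commanded pose from where the row before left it, along the tool's axes as they then stand; what a row does not reach is not made up. The controller multiplies each number of a shift by 30 mm and each number of a turn by pi/2 rad. A row lasts 1/10 s, in which the tool goes at most 50 mm and 8.59 degrees, less where a joint would pass 70% of its speed; a pose out of reach is approached as far as the arm can. A call with a number of a shift or a turn outside -1 to 1 is refused whole. A call with a gripper value outside its range is refused whole. The fingers move at their own pace and stop on an object; FORCE is the grip in N (left out, the last holds). Time passes only in rows, so rows that do not move let the fingers close. It gives the time, the measured TCP pose, the force, the opening and the grip force at its end, in the units of the state.
- arm.sense(): the state, without advancing time (a new reading comes with each control period).
- arm.grab_frame(name): name is "scene" or "top" or "wrist"; returns the picture (480x640x3 uint8, red, green, blue); there is no depth.
- arm.camera_model(name): a dict with "K" (3x3 intrinsics, pixels), "k1" (the pictures are not rectified: a ray, as slopes to the right and down, at radius r is drawn at 1 + k1 r^2 times it, then the intrinsics apply), "R" (3x3) and "t" (3): a world point X has camera coordinates R X + t; the wrist camera has in their place "T_tool_cam" (4x4, takes a point from camera to tool coordinates, whose origin is the TCP and whose axes are the flange's). Camera axes: x right, y down, z forward; pixel columns grow to the right and rows downward; lengths in mm; the calibration is good to about 2 mm. A picture is of the moment at which its call begins: read the wrist's pose just before it. camera_model takes no time and is no camera call.
- arm.job_done(): hands the job in; it is judged then, once.
The state is a dict: "time": time; "joint_positions": joint angles; "qvel": joint speeds; "effort": joint torques, N m; "eef_pos": TCP position; "eef_rot": TCP orientation; "wrist_force": force on the tool from outside, world axes, zero at the start; "ft_torque": the same for the moment, N m; "opening": finger opening in mm; "grasp_force": force on a finger pad.
Only numpy, scipy, OpenCV 4.12 (cv2) and the standard library are available. Lean on these libraries where they do the work, as an engineer would, in place of code of your own. Each camera call takes 0.05 s, during which the arm holds its last target. There are 200 camera calls.

## Working session

There is one attempt and no reset: what is moved stays moved. The work goes in short steps, Python scripts to look and compute and a shell command to move; the robot and the scene stay as the last step left them, time stands still between calls to the robot, and variables do not carry over. Pictures are saved under pics/ and viewed, at most 10 in all, crops included, and the job is handed in when it is done.

```bash
mkdir -p pics; cat > h.py <<'E'
import numpy as np, cv2
from bench import arm
def ray(name,uv,pose=None):
    m=arm.camera_model(name);K=np.array(m["K"]);k1=m["k1"]
    d=(np.array(uv,float)-K[:2,2])/[K[0,0],K[1,1]];u=d.copy()
    for _ in range(20): u=d/(1+k1*(u@u))
    v=np.array([u[0],u[1],1.])
    if name=="wrist":
        T=np.array(m["T_tool_cam"]);p,R=pose
        return R@T[:3,3]+p, R@T[:3,:3]@v
    R=np.array(m["R"]);t=np.array(m["t"]);return -R.T@t,R.T@v
def onz(name,uv,z,pose=None):
    o,d=ray(name,uv,pose);return o+d*(z-o[2])/d[2]
def two(r1,r2):
    A=np.stack([r1[1],-r2[1]],1);s=np.linalg.lstsq(A,r2[0]-r1[0],rcond=None)[0]
    a=r1[0]+s[0]*r1[1];b=r2[0]+s[1]*r2[1];return (a+b)/2,np.linalg.norm(a-b)
def proj(name,X,pose=None):
    m=arm.camera_model(name);K=np.array(m["K"])
    if name=="wrist":
        T=np.array(m["T_tool_cam"]);p,R=pose;c=T[:3,:3].T@(R.T@(np.array(X)-p)-T[:3,3])
    else: c=np.array(m["R"])@X+np.array(m["t"])
    u=c[:2]/c[2];u=u*(1+m["k1"]*(u@u));return K[:2,:2]@u+K[:2,2]
def pose():
    s=arm.sense();return np.array(s["eef_pos"],float),np.array(s["eef_rot"],float)
def save(name,f):
    im=arm.grab_frame(name);cv2.imwrite("pics/"+f,im[:,:,::-1]);return im
E
python3 - <<'E'
from h import *
s=arm.sense();print({k:np.round(v,3).tolist() for k,v in s.items()}, arm.hold_point_z)
a=save("scene","s0.png");b=save("top","t0.png")
for n in("scene","top","wrist"):print(n,arm.camera_model(n))
E
```

```text
{'time': 0.0, 'joint_positions': [82.399, 20.591, 0.634, -0.02, -70.135, -16.508], 'qvel': [-0.01, -0.025, 0.094, 0.064, -0.076, 0.085], 'effort': [-0.001, -58.331, 29.343, 6.937, -0.006, -0.0], 'eef_pos': [275.527, 615.643, 202.769], 'eef_rot': [[0.913, -0.409, -0.001], [-0.409, -0.913, -0.002], [0.0, 0.002, -1.0]], 'wrist_force': [-0.237, 0.563, 0.179], 'ft_torque': [-0.001, 0.037, 0.005], 'grasp_force': 0.0, 'opening': 85.446} 18.700000000000003
scene {'K': array([[442.04890093,   0.        , 327.3263536 ],
       [  0.        , 442.04890093, 235.69163719],
       [  0.        ,   0.        ,   1.        ]]), 'k1': 0.005056879375513285, 'R': array([[ 0.32406784,  0.94594295,  0.01311357],
       [ 0.67822879, -0.22264404, -0.70031089],
       [-0.65953449,  0.23584224, -0.71371752]]), 't': array([-152.31907426, -239.98895174, 1425.5373098 ])}
top {'K': array([[489.64106731,   0.        , 321.72618018],
       [  0.        , 489.64106731, 229.36637301],
       [  0.        ,   0.        ,   1.        ]]), 'k1': -0.053973638342329294, 'R': array([[ 0.10993934, -0.99392075, -0.00590566],
       [-0.97240067, -0.10632497, -0.20768229],
       [ 0.20579182,  0.02857512, -0.97817851]]), 't': array([-18.626935  , 470.64378941, 962.05307506])}
wrist {'K': array([[343.61127098,   0.        , 325.99018847],
       [  0.        , 343.61127098, 238.15366354],
       [  0.        ,   0.        ,   1.        ]]), 'k1': -0.014325817714952208, 'T_tool_cam': array([[-5.97585556e-04, -9.60246330e-01, -2.79153412e-01,
         7.01019601e+01],
       [ 9.99999821e-01, -5.70413175e-04, -1.78569523e-04,
         1.35405751e-01],
       [ 1.22379448e-05, -2.79153469e-01,  9.60246500e-01,
        -1.69230084e+02],
       [ 0.00000000e+00,  0.00000000e+00,  0.00000000e+00,
         1.00000000e+00]])}
```

View pics/s0.png

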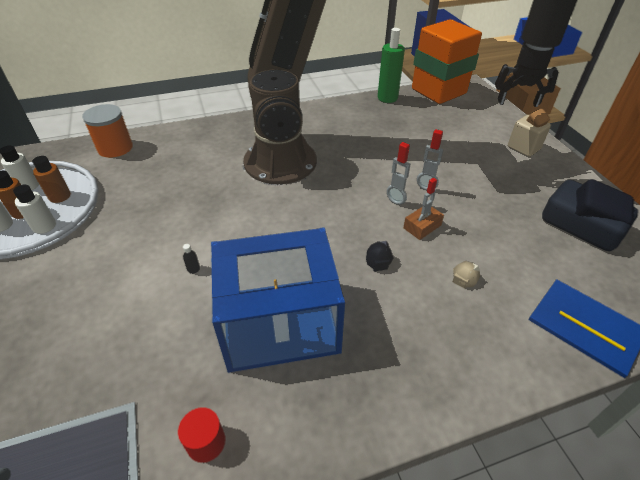

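View pics/t0.png

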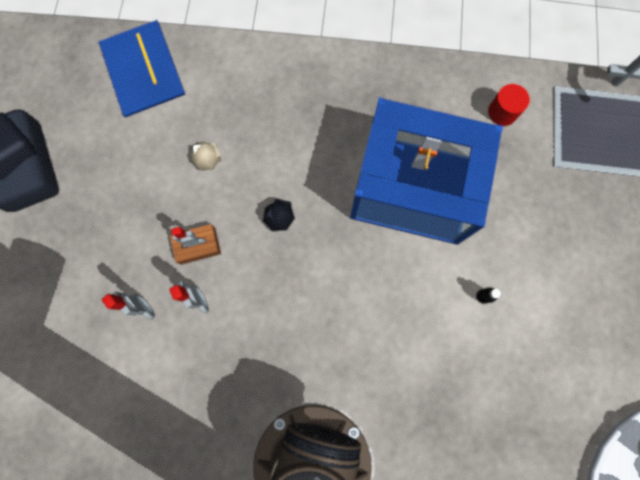

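The scene view shows three lenses with red grips: two free-standing ones at (399,175) and (432,160), and one in the wooden stand at (428,205). In the top view, the one in the stand is at (190,238). The stand lens fits the description; I'll check its size. The cabinet roof is at scene (275,270), and the hook shows at top (427,153).

```bash
cat > m1.py <<'E'
from h import *
s=cv2.imread("pics/s0.png");t=cv2.imread("pics/t0.png")
def blobs(im,lo,hi,minA=15):
    h=cv2.cvtColor(im,cv2.COLOR_BGR2HSV);m=cv2.inRange(h,lo,hi)
    n,l,st,c=cv2.connectedComponentsWithStats(m)
    return m,[(c[i].round(1).tolist(),st[i].tolist(),i) for i in range(1,n) if st[i,4]>=minA],l
for n,im in(("scene",s),("top",t)):
    m,b,l=blobs(im,(0,200,120),(4,255,255));print(n,"red",[(x[0],x[1]) for x in b])
    m,b,l=blobs(im,(5,100,60),(20,255,255),60);print(n,"brown",[(x[0],x[1]) for x in b])
    for x in b:
        if x[1][4]<3000 and ((n=="top" and 160<x[0][0]<230 and 200<x[0][1]<270) ):
            mm=((l==x[2])*255).astype(np.uint8);c=cv2.findContours(mm,0,2)[0];print("stand rect",[onz(n,p,40)[:2].round(1).tolist() for p in cv2.boxPoints(cv2.minAreaRect(max(c,key=len)))])
    m,b,l=blobs(im,(105,150,60),(125,255,255),2000)
    print(n,"blue",[(x[0],x[1]) for x in b])
h=cv2.cvtColor(t,cv2.COLOR_BGR2HSV);m=cv2.inRange(h,(105,150,110),(125,255,255))
n,l,st,c=cv2.connectedComponentsWithStats(m);i=l[130,450]
mm=((l==i)*255).astype(np.uint8)
mm=cv2.morphologyEx(mm,cv2.MORPH_OPEN,np.ones((3,3)))
cs,_=cv2.findContours(mm,cv2.RETR_CCOMP,2)
for q in cs:
    if cv2.contourArea(q)>300:
        p=cv2.approxPolyDP(q,8,True)[:,0];print([(r.tolist(),onz("top",r,185)[:2].round(1).tolist()) for r in p])
cv2.imwrite("pics/c1.png",np.hstack([cv2.resize(s[120:250,370:460],None,fx=4,fy=4),cv2.resize(t[210:275,150:240],None,fx=4,fy=8)[:520]]))
E
python3 m1.py
```

```text
scene red [([437.5, 131.9], [434, 130, 8, 5, 30]), ([403.4, 144.9], [400, 142, 9, 7, 38]), ([432.7, 180.1], [430, 178, 6, 5, 18]), ([198.3, 428.3], [179, 408, 40, 41, 1268])]
scene brown [([458.4, 1.9], [439, 0, 56, 7, 213]), ([457.5, 57.8], [402, 19, 120, 85, 5042]), ([570.3, 58.0], [548, 47, 44, 20, 394]), ([620.6, 138.3], [584, 53, 56, 152, 4325]), ([535.6, 104.2], [506, 84, 59, 43, 1375]), ([110.7, 138.7], [86, 116, 46, 42, 1191]), ([52.1, 183.9], [33, 163, 36, 40, 779]), ([10.1, 199.0], [0, 177, 23, 42, 434]), ([422.7, 222.7], [404, 207, 40, 33, 742])]
scene blue [([275.9, 282.1], [212, 228, 133, 140, 7660]), ([589.0, 326.7], [530, 280, 110, 97, 5106])]
top red [([512.8, 99.8], [497, 85, 32, 39, 712]), ([177.5, 232.0], [172, 228, 12, 9, 70]), ([177.4, 292.9], [171, 286, 16, 14, 128]), ([111.1, 302.2], [103, 295, 20, 14, 146])]
top brown [([426.9, 154.7], [419, 147, 18, 22, 158]), ([196.8, 245.5], [170, 224, 50, 40, 1045])]
stand rect [[427.1, 352.0], [460.7, 262.8], [398.2, 236.8], [365.2, 324.9]]
top blue [([140.4, 68.9], [100, 22, 84, 94, 4583]), ([427.7, 167.5], [351, 98, 151, 145, 12537])]
[([379, 99], [704.4, -51.2]), ([355, 195], [511.1, -23.9]), ([483, 225], [480.7, -257.6]), ([501, 127], [673.5, -284.5])]
[([399, 129], [647.6, -93.5]), ([472, 148], [625.2, -231.4]), ([461, 196], [530.3, -215.4]), ([396, 180], [547.5, -95.5])]
```

View pics/c1.png

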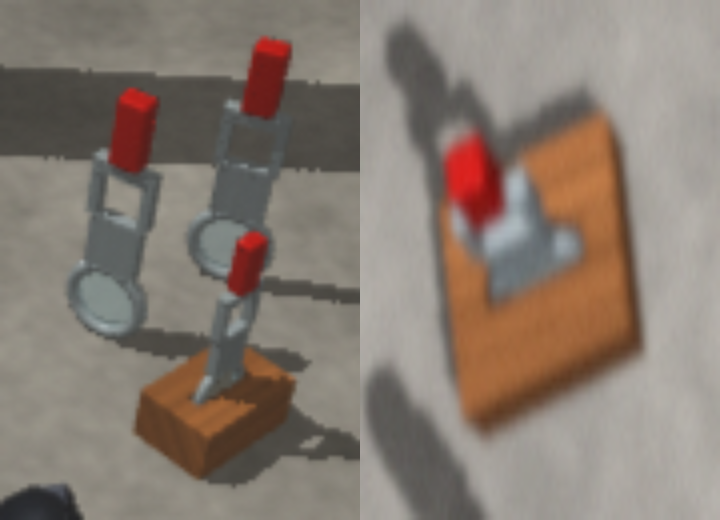

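The crop confirms it: the lens in the stand (red top at scene (433,180), top (177,232)) is the smaller one, with its rim sunk in the pocket. The two free-standing lenses at scene (399,175) and (432,160) are larger. Next I'll locate the grip tops and check their heights.

```bash
python3 - <<'E'
from h import *
for n,a,b in(("stand",(432.7,180.1),(177.5,232)),("A",(403.4,144.9),(177.4,292.9)),("B",(437.5,131.9),(111.1,302.2))):
    p,e=two(ray("scene",a),ray("top",b));print(n,p.round(1),e.round(1))
s=cv2.imread("pics/s0.png");h=cv2.cvtColor(s,cv2.COLOR_BGR2HSV)
m=cv2.inRange(h,(5,100,60),(20,255,255))[200:245,400:448]
print(onz("top",(177.5,231.5),165).round(1))
# stand top corners: brightness split of brown in scene
q=np.argwhere((h[200:245,400:448,2]>130)&(m>0))[:,::-1]+[400,200]
print([onz("scene",p,40)[:2].round(1).tolist() for p in cv2.boxPoints(cv2.minAreaRect(q.astype(np.float32)))],len(q))
E
```

```text
stand [413.  294.5 161.8] 3.1
A [300.6 263.  200.6] 1.3
B [272.1 377.  199.7] 4.0
[412.8 292.1 165. ]
[[401.0, 246.6], [357.5, 351.9], [423.4, 347.6], [462.7, 246.2]] 249
```

The stand lens top is at 162–165 mm as expected (10+155), while the others reach 200 mm. The grip is therefore at (413,294) with yaw about 20.5°. Turning first.

```bash
cat >> h.py <<'E'
def go(X=None,yaw=None):
    "remaining shift in tool axes (units of 30mm) and turn about tool z (units 90deg); yaw = world angle of tool y"
    p,R=pose()
    if X is not None: print("shift",(R.T@(np.array(X)-p)/30).round(3), "tilt",R[:2,2].round(4))
    if yaw is not None:
        c=np.degrees(np.arctan2(R[1,1],R[0,1]));print("yaw",c.round(2),"turn",round(-((yaw-c+180)%360-180)/90,4))
    s=arm.sense();print("t",s["time"],"p",p.round(1),"F",np.round(s["wrist_force"],2),"open",s["opening"],s["grasp_force"])
E
python3 -m crank '[[0,0,-0.3,0,0,-0.095,1],[0,0,-0.3,0,0,-0.095,1],[0,0,-0.3,0,0,-0.095,1],[0,0,-0.3,0,0,-0.095,1],[0,0,-0.3,0,0,-0.095,1]]'
python3 -c "
from h import *
go([413,294,260],-69.4)"
```

```text
time: 0.6
eef_pos: [275.6, 615.8, 248.5]
eef_rot: [[0.946, 0.325, -0.0], [0.325, -0.946, -0.001], [-0.001, 0.001, -1.0]]
wrist_force: [-0.0, 0.7, -0.0]
opening: 85.4
grasp_force: 0.0
shift [ 0.84  11.635 -0.375] tilt [-0.0004 -0.0009]
yaw -71.01 turn -0.0179
t 0.6 p [275.6 615.8 248.5] F [-0.04  0.7  -0.  ] open 85.41155993347016 0.0
```

```bash
python3 -m crank '[[0.08,1,0,0,0,-0.018,0.6],[0.08,1,0,0,0,0,0.6],[0.08,1,0,0,0,0,0.6],[0.08,1,0,0,0,0,0.6],[0.08,1,0,0,0,0,0.6]]' >/dev/null
python3 -m crank '[[0.05,1,0,0,0,0,0.6],[0.05,1,0,0,0,0,0.6],[0.05,1,0,0,0,0,0.6],[0.05,1,0,0,0,0,0.6],[0.05,1,0,0,0,0,0.6]]' >/dev/null
python3 -m crank '[[0.1,0.8,-0.2,0,0,0,0.6],[0.1,0.8,-0.2,0,0,0,0.6],[0,0,0,0,0,0,0.6],[0,0,0,0,0,0,0.6]]'
python3 - <<'E'
from h import *
go([413,294,250],-69.4)
P=pose();im=save("wrist","w1.png")
print(proj("wrist",[413,294,165],P),proj("wrist",[413,294,40],P))
h=cv2.cvtColor(im,cv2.COLOR_RGB2HSV);m=cv2.inRange(h,(0,200,120),(4,255,255))
n,l,st,c=cv2.connectedComponentsWithStats(m)
for i in range(1,n):
    if st[i,4]>60: 
        q=np.argwhere(l==i)[:,::-1].astype(np.float32);r=cv2.boxPoints(cv2.minAreaRect(q));print(c[i],st[i],[onz("wrist",x,165,P)[:2].round(1).tolist() for x in r])
m=cv2.inRange(h,(5,100,60),(20,255,255));cs=max(cv2.findContours(m,0,2)[0],key=cv2.contourArea)
print([onz("wrist",x,40,P)[:2].round(1).tolist() for x in cv2.boxPoints(cv2.minAreaRect(cs))])
E
```

```text
time: 2.0
eef_pos: [419.4, 297.7, 260.6]
eef_rot: [[0.939, 0.345, -0.0], [0.345, -0.939, 0.0], [-0.0, -0.0, -1.0]]
wrist_force: [0.4, 0.4, -0.0]
opening: 50.9
grasp_force: 0.0
shift [-0.244  0.043  0.354] tilt [-0.0002  0.0002]
yaw -69.81 turn -0.0046
t 2.0 p [419.4 297.7 260.6] F [ 0.44  0.41 -0.04] open 50.90271047518986 0.0
[328.25768905 238.82296789] [327.52181135 208.305387  ]
[324.12987013 232.8961039 ] [316 228  20  15 154] [[418.1, 306.3], [423.3, 292.1], [412.4, 288.0], [407.1, 302.3]]
[313.51868132 384.03076923] [301 354  24  47 455] [[303.2, 280.3], [311.0, 261.4], [265.0, 243.2], [256.9, 263.0]]
[[429.4, 349.8], [459.6, 267.4], [401.2, 244.0], [369.6, 330.0]]
```

View pics/w1.png

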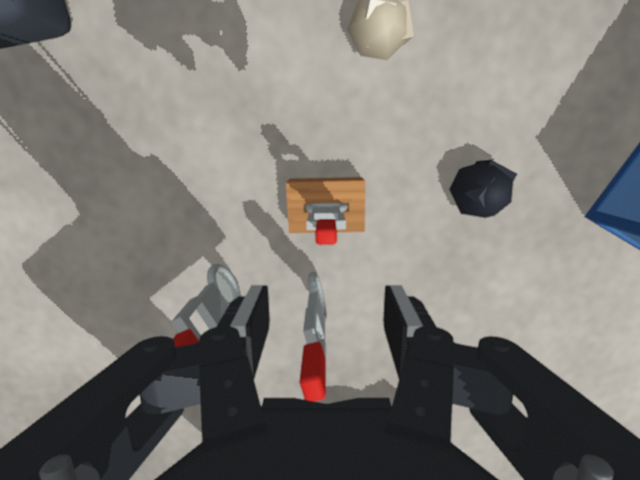

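The wrist view shows the stand at (326,205) with the lens upright in it, and its red grip top at (324,233). The two larger lenses lie toward the palm at (315,370) and (190,330). Stand centre is (415,298) with yaw 20.2°, which agrees with the earlier figure. Descending.

```bash
python3 -m crank '[[-0.15,0,1,0,0,0,0.6],[0,0,1,0,0,0,0.6],[0,0,0.9,0,0,0,0.6],[0,0,0.8,0,0,0,0.6],[0,0,0.7,0,0,0,0.6]]' >/dev/null
python3 -m crank '[[0,0,0,0,0,0,0.6],[0,0,0,0,0,0,0.1],[0,0,0,0,0,0,0],[0,0,0,0,0,0,0],[0,0,0,0,0,0,0]]' 60
python3 -m crank '[[0,0,0,0,0,0,0],[0,0,0,0,0,0,0]]' 60
```

```text
time: 3.05
eef_pos: [415.9, 297.4, 130.1]
eef_rot: [[0.938, 0.347, 0.002], [0.347, -0.938, 0.002], [0.002, -0.001, -1.0]]
wrist_force: [0.5, -0.2, 5.4]
opening: 15.6
grasp_force: 58.9
time: 3.25
eef_pos: [416.0, 297.3, 130.1]
eef_rot: [[0.938, 0.347, 0.002], [0.347, -0.938, 0.002], [0.003, -0.001, -1.0]]
wrist_force: [0.0, 0.2, 7.0]
opening: 15.5
grasp_force: 59.0
```

```bash
python3 -m crank '[[0,0,-0.1,0,0,0,0],[0,0,-0.3,0,0,0,0],[0,0,-0.3,0,0,0,0],[0,0,-0.3,0,0,0,0]]'
python3 -m crank '[[0,0,-0.5,0,0,0,0],[0,0,-0.8,0,0,0,0],[0,0,-1,0,0,0,0],[0,0,-1,0,0,0,0],[0,0,0,0,0,0,0]]'
```

```text
time: 3.65
eef_pos: [415.2, 296.5, 159.6]
eef_rot: [[0.938, 0.346, 0.0], [0.346, -0.938, 0.0], [0.0, -0.0, -1.0]]
wrist_force: [-0.8, 0.8, 0.2]
opening: 15.5
grasp_force: 58.6
time: 4.15
eef_pos: [416.8, 298.0, 262.8]
eef_rot: [[0.938, 0.347, 0.005], [0.347, -0.938, 0.005], [0.007, -0.003, -1.0]]
wrist_force: [0.7, -0.2, -1.5]
opening: 15.9
grasp_force: 58.7
```

```bash
python3 -m crank '[[0,0,-0.6,0,0,0.078,0],[0,0,-0.7,0,0,0.078,0],[0,0,-0.7,0,0,0.078,0],[0,0,-0.6,0,0,0.078,0],[0,0,0,0,0,0,0]]'
python3 -c "
from h import *
go([490,-140,340],-98.1)"
```

```text
time: 4.65
eef_pos: [415.9, 297.1, 338.5]
eef_rot: [[0.99, -0.139, 0.003], [-0.139, -0.99, 0.003], [0.002, -0.003, -1.0]]
wrist_force: [-0.2, -0.4, -1.1]
opening: 15.6
grasp_force: 58.8
shift [ 4.474 14.085 -0.088] tilt [0.0029 0.0031]
yaw -98.0 turn 0.0012
t 4.65 p [415.9 297.1 338.5] F [-0.18 -0.43 -1.09] open 15.559972600724839 58.76256823539734
```

```bash
python3 -m crank '[[0.3,0.9,0,0,0,0,0],[0.3,1,0,0,0,0,0],[0.3,1,0,0,0,0,0],[0.3,1,0,0,0,0,0],[0.3,1,0,0,0,0,0]]' >/dev/null
python3 -m crank '[[0.3,1,0,0,0,0,0],[0.3,1,0,0,0,0,0],[0.3,1,0,0,0,0,0],[0.3,1,0,0,0,0,0],[0.3,1,0,0,0,0,0]]' >/dev/null
python3 -m crank '[[0.3,1,0,0,0,0,0],[0.3,1,0,0,0,0,0],[0.4,1,0,0,0,0,0],[0.4,1,0,0,0,0,0],[0,0,0,0,0,0,0]]'
python3 - <<'E'
from h import *
go([490,-140,340],-98.1);P=pose();np.savez("w2.npz",p=P[0],R=P[1]);im=save("wrist","w2.png")
h=cv2.cvtColor(im,cv2.COLOR_RGB2HSV)
m=cv2.inRange(h,(105,150,110),(125,255,255));m=cv2.morphologyEx(m,cv2.MORPH_OPEN,np.ones((3,3)))
cs,_=cv2.findContours(m,cv2.RETR_CCOMP,2)
for q in cs:
    if cv2.contourArea(q)>1500:
        print([(r.tolist(),onz("wrist",r,185,P)[:2].round(1).tolist()) for r in cv2.approxPolyDP(q,6,True)[:,0]])
E
```

```text
time: 6.15
eef_pos: [489.1, -137.2, 334.4]
eef_rot: [[0.991, -0.137, -0.002], [-0.137, -0.991, -0.0], [-0.002, 0.001, -1.0]]
wrist_force: [-1.2, -0.4, -0.9]
opening: 15.4
grasp_force: 58.9
shift [ 0.043  0.089 -0.188] tilt [-0.0024 -0.0004]
yaw -97.88 turn 0.0025
t 6.15 p [ 489.1 -137.2  334.4] F [-1.2  -0.37 -0.91] open 15.430029560936743 58.87838959693909
[([185, 0], [680.9, -48.7]), ([205, 208], [511.5, -25.1]), ([455, 208], [479.0, -258.7]), ([476, 0], [648.7, -281.9])]
[([313, 38], [639.0, -147.1]), ([350, 40], [633.3, -177.3]), ([331, 108], [582.8, -154.6]), ([325, 76], [608.9, -152.9]), ([310, 60], [622.9, -142.2])]
```

View pics/w2.png

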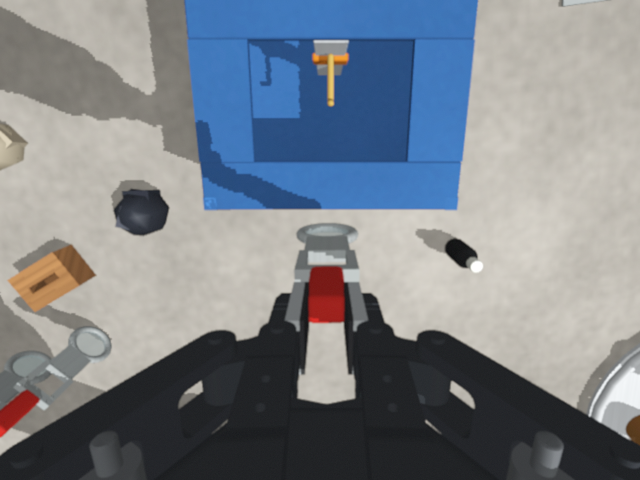

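The wrist view shows the cabinet square on. The opening spans (248–413, 40–162), the rail top is at (331,46), the carrier at (330,58), and the brass bar runs down to its tip at (331,104). The lens hangs straight at (327,290), and the dropper and rock are clear of the path. Next I'll estimate the hook height by comparing with the scene view.

```bash
python3 - <<'E'
from h import *
s=cv2.imread("pics/s0.png");h=cv2.cvtColor(s,cv2.COLOR_BGR2HSV)
w=cv2.imread("pics/w2.png");hw=cv2.cvtColor(w,cv2.COLOR_BGR2HSV)
z=np.load("w2.npz");P=(z["p"],z["R"])
ms=cv2.inRange(h,(5,120,80),(30,255,255))[262:305,255:300];print("scene px",[(x+255,y+262,h[y+262,x+255].tolist()) for y,x in np.argwhere(ms)][:60])
mw=cv2.inRange(hw,(5,120,80),(30,255,255));mw[130:]=0;mw[:,:300]=0;mw[:,360:]=0
q=np.argwhere(mw);print("wrist rows",q[:,0].min(),q[:,0].max(), [(r,q[q[:,0]==r,1].min(),q[q[:,0]==r,1].max(),hw[r,int(np.median(q[q[:,0]==r,1]))].tolist()) for r in range(q[:,0].min(),q[:,0].max()+1,4)])
ex=np.array([.9905,-.1378,0]);C=np.array([593.6,-155.2,0])
for zz in(147,155,163,171,179):
    X=C-2*ex+[0,0,zz];print(zz,proj("wrist",X,P).round(1),proj("scene",X).round(1))
E
```

```text
scene px [(np.int64(275), np.int64(279), [19, 126, 168]), (np.int64(274), np.int64(280), [20, 161, 182]), (np.int64(275), np.int64(280), [19, 165, 161]), (np.int64(274), np.int64(281), [19, 161, 144]), (np.int64(275), np.int64(281), [18, 154, 116]), (np.int64(274), np.int64(282), [19, 133, 134]), (np.int64(275), np.int64(282), [18, 145, 107]), (np.int64(274), np.int64(283), [19, 132, 141]), (np.int64(275), np.int64(283), [18, 148, 110]), (np.int64(275), np.int64(284), [18, 149, 115]), (np.int64(275), np.int64(285), [19, 166, 152]), (np.int64(276), np.int64(285), [19, 137, 121]), (np.int64(275), np.int64(286), [20, 171, 192]), (np.int64(276), np.int64(286), [19, 159, 152]), (np.int64(275), np.int64(287), [20, 172, 199]), (np.int64(276), np.int64(287), [20, 167, 165]), (np.int64(275), np.int64(288), [20, 141, 159])]
wrist rows 53 105 [(53, np.int64(314), np.int64(346), [18, 59, 165]), (57, np.int64(313), np.int64(347), [22, 135, 223]), (61, np.int64(313), np.int64(346), [22, 140, 206]), (65, np.int64(328), np.int64(333), [22, 137, 224]), (69, np.int64(328), np.int64(332), [22, 137, 224]), (73, np.int64(328), np.int64(332), [22, 135, 224]), (77, np.int64(328), np.int64(332), [22, 137, 224]), (81, np.int64(328), np.int64(332), [22, 135, 225]), (85, np.int64(328), np.int64(332), [22, 136, 225]), (89, np.int64(328), np.int64(332), [22, 136, 225]), (93, np.int64(328), np.int64(332), [22, 135, 226]), (97, np.int64(328), np.int64(332), [22, 137, 222]), (101, np.int64(328), np.int64(332), [22, 141, 208]), (105, np.int64(329), np.int64(331), [21, 133, 191])]
147 [329.6 101.6] [275.3 281.6]
155 [329.6 100.8] [275.  279.1]
163 [329.7  99.9] [274.7 276.6]
171 [329.8  98.9] [274.4 274. ]
179 [330.  98.] [274.1 271.4]
```

The scene view puts the tip top at z≈155, so the bar axis is near 139, within range. The wrist view agrees on x. I'll move over the tip and feel for it with the rim.

```bash
python3 -c "
from h import *
go([591.6,-154.9,334],-97.9)"
```

```text
shift [3.483 0.155 0.006] tilt [-0.0023  0.0001]
yaw -97.89 turn 0.0001
t 6.2 p [ 488.8 -135.9  334.4] F [-0.15  0.12 -0.94] open 15.517610376134227 58.8815313577652
```

```bash
python3 -m crank '[[0.8,0.03,0,0,0,0,0],[0.9,0.04,0,0,0,0,0],[0.9,0.04,0,0,0,0,0],[0.88,0.04,0,0,0,0,0],[0,0,0,0,0,0,0]]' >/dev/null
python3 -m crank '[[0,0,0,0,0,0,0],[0,0,0.5,0,0,0,0],[0,0,0.5,0,0,0,0],[0,0,0,0,0,0,0],[0,0,0,0,0,0,0]]'
python3 -c "
from h import *
go([591.6,-154.9,280],-97.9)"
```

```text
time: 7.2
eef_pos: [591.5, -152.9, 306.5]
eef_rot: [[0.991, -0.135, 0.0], [-0.135, -0.991, -0.0], [0.0, 0.0, -1.0]]
wrist_force: [0.1, -0.7, -1.2]
opening: 15.3
grasp_force: 58.9
shift [0.013 0.065 0.884] tilt [ 0.0004 -0.0002]
yaw -97.77 turn 0.0014
t 7.2 p [ 591.5 -152.9  306.5] F [ 0.1  -0.66 -1.18] open 15.258464584005022 58.860352635383606
```

```bash
python3 -m crank '[[0,0.06,0.2,0,0,0,0],[0,0,0.15,0,0,0,0],[0,0,0.1,0,0,0,0],[0,0,0,0,0,0,0]]' | egrep "pos|wrist"
python3 -m crank '[[0,0,0.1,0,0,0,0],[0,0,0,0,0,0,0],[0,0,0,0,0,0,0]]'| egrep "pos|wrist"
```

```text
eef_pos: [591.5, -155.0, 291.6]
wrist_force: [-1.1, 0.1, -0.8]
eef_pos: [591.8, -155.0, 289.2]
wrist_force: [0.4, -0.1, -1.1]
```

```bash
python3 -m crank '[[0,0,0.1,0,0,0,0],[0,0,0,0,0,0,0],[0,0,0,0,0,0,0]]'| egrep "pos|wrist"
python3 -m crank '[[0,0,0.05,0,0,0,0],[0,0,0,0,0,0,0],[0,0,0,0,0,0,0]]'| egrep "pos|wrist"
```

```text
eef_pos: [591.7, -155.0, 286.1]
wrist_force: [0.1, 0.0, -0.3]
eef_pos: [591.8, -155.0, 284.7]
wrist_force: [-0.5, 0.2, -1.1]
```

```bash
python3 -m crank '[[0,0,0.07,0,0,0,0],[0,0,0,0,0,0,0],[0,0,0,0,0,0,0]]'| egrep "pos|wrist"
python3 -m crank '[[0,0,0.07,0,0,0,0],[0,0,0,0,0,0,0],[0,0,0,0,0,0,0]]'| egrep "pos|wrist"
```

```text
eef_pos: [591.8, -155.0, 282.5]
wrist_force: [-0.2, -0.4, -0.1]
eef_pos: [591.7, -155.0, 280.4]
wrist_force: [0.2, -0.0, -1.0]
```

```bash
python3 -m crank '[[0,0,0.07,0,0,0,0],[0,0,0,0,0,0,0],[0,0,0,0,0,0,0]]'| egrep "pos|wrist"
python3 -m crank '[[0,0,0.05,0,0,0,0],[0,0,0,0,0,0,0],[0,0,0,0,0,0,0]]'| egrep "pos|wrist"
```

```text
eef_pos: [591.7, -155.0, 278.3]
wrist_force: [0.5, 0.6, -0.4]
eef_pos: [591.7, -155.0, 276.9]
wrist_force: [0.4, -0.4, -0.9]
```

```bash
python3 -m crank '[[0,0,0.05,0,0,0,0],[0,0,0,0,0,0,0],[0,0,0,0,0,0,0]]'| egrep "pos|wrist"
python3 -m crank '[[0,0,0.05,0,0,0,0],[0,0,0,0,0,0,0],[0,0,0,0,0,0,0]]'| egrep "pos|wrist"
```

```text
eef_pos: [591.7, -155.0, 275.4]
wrist_force: [0.3, -0.1, -1.5]
eef_pos: [591.7, -155.0, 273.8]
wrist_force: [0.6, -0.4, -1.0]
```

```bash
python3 -m crank '[[0,0,0.05,0,0,0,0],[0,0,0,0,0,0,0],[0,0,0,0,0,0,0]]'| egrep "pos|wrist"
python3 -m crank '[[0,0,0.05,0,0,0,0],[0,0,0,0,0,0,0],[0,0,0,0,0,0,0]]'| egrep "pos|wrist"
```

```text
eef_pos: [591.8, -155.0, 272.5]
wrist_force: [-0.8, -0.4, -0.6]
eef_pos: [591.8, -155.0, 271.1]
wrist_force: [0.2, -1.2, 1.2]
```

```bash
python3 -m crank '[[0,0,0.03,0,0,0,0],[0,0,0,0,0,0,0],[0,0,0,0,0,0,0]]'| egrep "pos|wrist"
python3 -c "
from h import *
im=arm.grab_frame('wrist');print(arm.sense()['wrist_force'],pose()[0])
im=save('wrist','w3.png')"
```

```text
eef_pos: [591.8, -155.0, 270.1]
wrist_force: [-0.5, 0.6, 1.7]
[0.70638844 0.50389357 2.74280725] [ 591.80417158 -155.02339577  270.11785406]
```

View pics/w3.png

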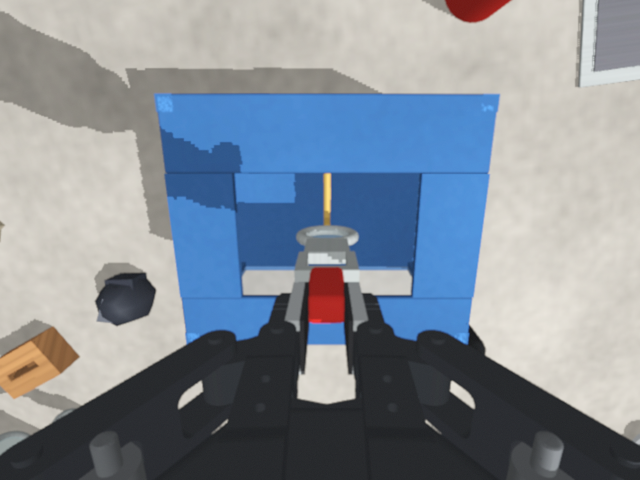

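The rim now rests lightly on the hook tip, with the bar visible at (327,173–225) and the rim at (327,235), centred in the opening (235–421). Contact came at TCP z≈272.8, which puts the tip top near 153 and agrees with vision. Next: back off upward, 20 mm forward, and down to TCP z≈170.

```bash
python3 -m crank '[[0,0,-0.3,0,0,0,0],[0,0,0,0,0,0,0],[-0.33,0,0,0,0,0,0],[-0.33,0,0,0,0,0,0],[0,0,0,0,0,0,0]]' | egrep "pos|wrist"
python3 -m crank '[[0,0,0.3,0,0,0,0],[0,0,0.5,0,0,0,0],[0,0,0.5,0,0,0,0],[0,0,0,0,0,0,0],[0,0,0,0,0,0,0]]'
python3 -c "
from h import *
go([571.8,-152.3,170.3],-97.9)"
```

```text
eef_pos: [570.6, -152.1, 279.3]
wrist_force: [0.3, 0.4, -1.1]
time: 12.3
eef_pos: [572.1, -152.4, 239.7]
eef_rot: [[0.991, -0.136, -0.001], [-0.136, -0.991, -0.0], [-0.001, 0.0, -1.0]]
wrist_force: [0.0, -0.2, -0.4]
opening: 15.6
grasp_force: 58.9
shift [-0.01  -0.003  2.314] tilt [-0.0009 -0.0003]
yaw -97.82 turn 0.0009
t 12.3 p [ 572.1 -152.4  239.7] F [ 0.04 -0.21 -0.43] open 15.61776994560979 58.856316804885864
```

```bash
python3 -m crank '[[0,0,0.4,0,0,0,0],[0,0,0.5,0,0,0,0],[0,0,0.4,0,0,0,0],[0,0,0,0,0,0,0],[0,0,0,0,0,0,0]]'| egrep "pos|wrist"
python3 -m crank '[[0,0,0.4,0,0,0,0],[0,0,0.4,0,0,0,0],[0,0,0.2,0,0,0,0],[0,0,0,0,0,0,0],[0,0,0,0,0,0,0]]'| egrep "pos|wrist"
python3 -c "
from h import *
go([611.4,-157.7,170.3],-97.9)
im=save('wrist','w4.png')"
```

```text
eef_pos: [572.3, -152.4, 201.1]
wrist_force: [1.0, -0.3, -0.2]
eef_pos: [572.2, -152.4, 170.9]
wrist_force: [1.0, 0.1, -0.3]
shift [ 1.319 -0.002  0.019] tilt [-0.0003 -0.0002]
yaw -97.81 turn 0.0009
t 13.3 p [ 572.2 -152.4  170.9] F [ 1.03  0.05 -0.29] open 15.727984899921381 58.885876536369324
```

View pics/w4.png

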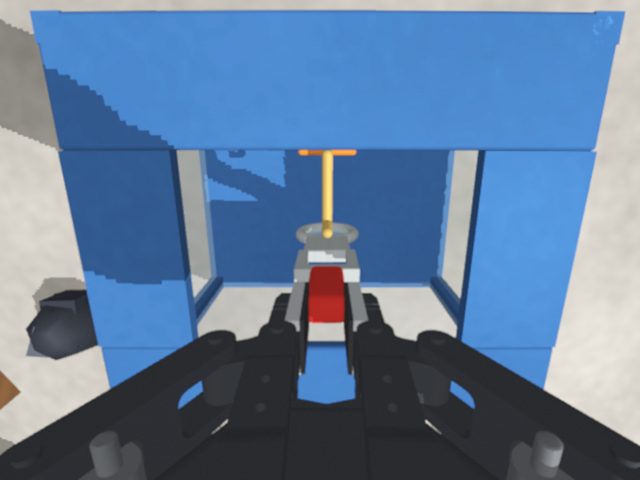

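The hook bar (328,150–235) is in line with the lens (327,260), and the tip sits just beyond the lens. I'll slide in gently.

```bash
python3 -m crank '[[0.2,0,0.02,0,0,0,0],[0.15,0,0,0,0,0,0],[0,0,0,0,0,0,0]]'| egrep "pos|wrist"
python3 -m crank '[[0.1,0,0,0,0,0,0],[0,0,0,0,0,0,0],[0,0,0,0,0,0,0]]'| egrep "pos|wrist"
```

```text
eef_pos: [583.4, -153.8, 170.5]
wrist_force: [-0.1, 0.3, -0.7]
eef_pos: [585.5, -154.1, 170.3]
wrist_force: [-0.2, 0.2, -1.6]
```

```bash
python3 -m crank '[[0.1,0,0,0,0,0,0],[0,0,0,0,0,0,0],[0,0,0,0,0,0,0]]'| egrep "pos|wrist"
python3 -m crank '[[0.1,0,0,0,0,0,0],[0,0,0,0,0,0,0],[0,0,0,0,0,0,0]]'| egrep "pos|wrist"
```

```text
eef_pos: [588.5, -154.5, 170.4]
wrist_force: [0.2, 0.1, -0.0]
eef_pos: [591.5, -155.0, 170.4]
wrist_force: [-0.8, -0.2, -1.0]
```

```bash
python3 -m crank '[[0.1,0,0,0,0,0,0],[0,0,0,0,0,0,0],[0,0,0,0,0,0,0]]'| egrep "pos|wrist"
python3 -m crank '[[0.1,0,0,0,0,0,0],[0,0,0,0,0,0,0],[0,0,0,0,0,0,0]]'| egrep "pos|wrist"
```

```text
eef_pos: [594.5, -155.3, 170.3]
wrist_force: [0.0, 0.8, -1.4]
eef_pos: [597.5, -155.8, 170.4]
wrist_force: [0.2, 0.2, -0.3]
```

```bash
python3 -m crank '[[0.1,0,0,0,0,0,0],[0.1,0,0,0,0,0,0],[0,0,0,0,0,0,0]]'| egrep "pos|wrist"
python3 -m crank '[[0.13,0,0,0,0,0,0],[0.13,0,0,0,0,0,0],[0,0,0,0,0,0,0],[0,0,0,0,0,0,0]]'| egrep "pos|wrist"
python3 -c "
from h import *
im=save('wrist','w5.png')"
```

```text
eef_pos: [603.8, -156.6, 170.3]
wrist_force: [-1.0, -0.2, -0.8]
eef_pos: [611.1, -157.7, 170.2]
wrist_force: [-0.2, 0.6, 0.5]
```

View pics/w5.png

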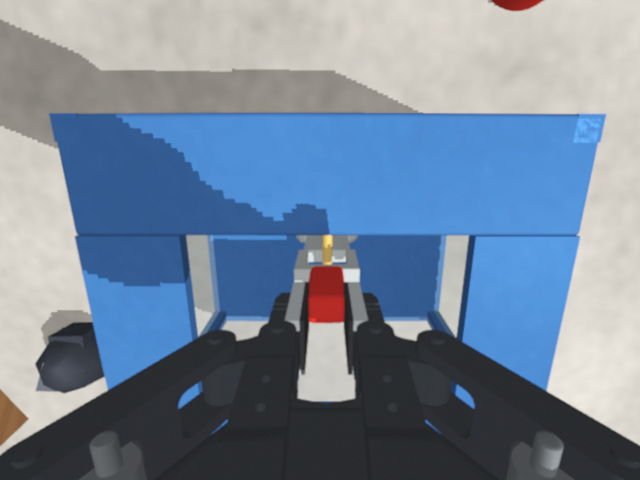

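The brass bar (327,235–265) passes over the rim into the eye, and nothing has touched. Lowering, with contact expected near TCP z≈153.7.

```bash
python3 -m crank '[[0,0,0.15,0,0,0,0],[0,0,0.15,0,0,0,0],[0,0,0,0,0,0,0],[0,0,0,0,0,0,0]]'| egrep "pos|wrist"
python3 -m crank '[[0,0,0.07,0,0,0,0],[0,0,0,0,0,0,0],[0,0,0,0,0,0,0]]'| egrep "pos|wrist"
```

```text
eef_pos: [610.9, -157.7, 161.2]
wrist_force: [-0.5, 0.7, -1.1]
eef_pos: [611.1, -157.6, 159.3]
wrist_force: [0.1, -0.3, -1.1]
```

```bash
python3 -m crank '[[0,0,0.05,0,0,0,0],[0,0,0,0,0,0,0],[0,0,0,0,0,0,0]]'| egrep "pos|wrist"
python3 -m crank '[[0,0,0.05,0,0,0,0],[0,0,0,0,0,0,0],[0,0,0,0,0,0,0]]'| egrep "pos|wrist"
```

```text
eef_pos: [611.1, -157.7, 157.8]
wrist_force: [-0.3, 0.2, -0.6]
eef_pos: [611.1, -157.7, 156.2]
wrist_force: [0.3, -0.7, -0.9]
```

```bash
python3 -m crank '[[0,0,0.04,0,0,0,0],[0,0,0,0,0,0,0],[0,0,0,0,0,0,0]]'| egrep "pos|wrist"
python3 -m crank '[[0,0,0.03,0,0,0,0],[0,0,0,0,0,0,0],[0,0,0,0,0,0,0]]'| egrep "pos|wrist"
```

```text
eef_pos: [611.1, -157.6, 155.1]
wrist_force: [-0.4, 0.0, -0.5]
eef_pos: [611.1, -157.7, 154.3]
wrist_force: [-0.2, 0.7, -0.6]
```

```bash
python3 -m crank '[[0,0,0.03,0,0,0,0],[0,0,0,0,0,0,0],[0,0,0,0,0,0,0]]'| egrep "pos|wrist"
python3 -m crank '[[0,0,0.03,0,0,0,0],[0,0,0,0,0,0,0],[0,0,0,0,0,0,0]]'| egrep "pos|wrist"
```

```text
eef_pos: [611.1, -157.7, 153.6]
wrist_force: [-0.6, 0.3, 2.2]
eef_pos: [611.1, -157.7, 152.8]
wrist_force: [-2.7, 1.2, 5.6]
```

```bash
python3 -m crank '[[0,0,0.03,0,0,0,0],[0,0,0,0,0,0,0],[0,0,0,0,0,0,0]]'| egrep "pos|wrist"
```

```text
eef_pos: [611.1, -157.8, 152.2]
wrist_force: [-3.6, 1.5, 6.8]
```

Contact came at about 154, as predicted. I'll relax the load, soften the grip, then release.

```bash
python3 -m crank '[[0,0,-0.04,0,0,0,0],[0,0,0,0,0,0,0],[0,0,0,0,0,0,0]]' 20 | egrep "pos|wrist|grasp"
python3 -m crank '[[0,0,0,0,0,0,0.25],[0,0,0,0,0,0,0.35],[0,0,0,0,0,0,0.5],[0,0,0,0,0,0,0.5],[0,0,0,0,0,0,0.5]]'
python3 -c "
from h import *
im=save('wrist','w6.png')"
```

```text
eef_pos: [611.1, -157.7, 152.9]
wrist_force: [-2.2, 0.7, 4.4]
grasp_force: 59.5
time: 19.5
eef_pos: [611.1, -157.6, 152.5]
eef_rot: [[0.991, -0.136, -0.0], [-0.136, -0.991, 0.0], [-0.0, 0.0, -1.0]]
wrist_force: [0.1, 1.2, -0.3]
opening: 42.7
grasp_force: 0.0
```

View pics/w6.png

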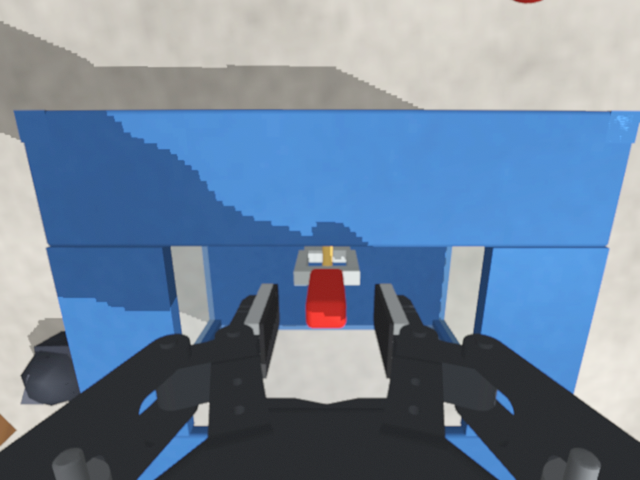

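The lens hangs freely upright at (326,295) with the bar through its eye at (327,255). The fingers are clear on both sides, at (265,330) and (385,330). Drawing straight up.

```bash
python3 -m crank '[[0,0,-0.2,0,0,0,0.5],[0,0,-0.5,0,0,0,0.5],[0,0,-0.7,0,0,0,0.5],[0,0,-0.8,0,0,0,0.5],[0,0,-0.8,0,0,0,0.5]]' | egrep "pos|wrist"
python3 -m crank '[[0,0,-0.8,0,0,0,0.5],[0,0,-0.8,0,0,0,0.5],[-0.8,0,-0.5,0,0,0,0.5],[-0.8,0,0,0,0,0,0.5],[-0.8,0,0,0,0,0,0.5]]' | egrep "time|pos|wrist"
python3 -m crank '[[-0.8,0,0,0,0,0,0.5],[-0.5,0,0,0,0,0,0.5],[0,0,0,0,0,0,0.5],[0,0,0,0,0,0,0.5],[0,0,0,0,0,0,0.5]]' | egrep "time|pos|wrist"
python3 -c "
from h import *
im=save('wrist','w7.png');s=save('scene','s7.png')
c=cv2.resize(s[220:380,190:360],None,fx=2,fy=2);cv2.imwrite('pics/c7.png',np.hstack([cv2.resize(im[0:320,160:500],None,fx=1,fy=1),c])[:,:,::-1])"
```

```text
eef_pos: [611.0, -157.7, 244.1]
wrist_force: [1.2, 0.3, 0.2]
time: 20.55
eef_pos: [539.2, -147.8, 306.7]
wrist_force: [-0.4, 0.3, 0.2]
time: 21.05
eef_pos: [501.8, -142.5, 305.6]
wrist_force: [0.1, 0.3, -0.3]
```

View pics/c7.png

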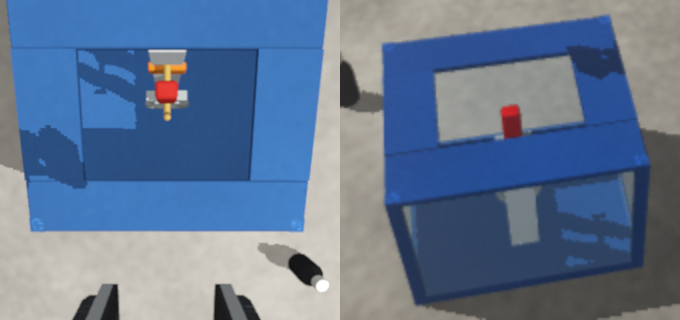

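The lens hangs upright on the hook: the red grip is at crop (166,93), the tip shows in front of it at (167,117), and the gripper is clear. Handing in.

```bash
python3 -c "
from bench import arm
print(arm.job_done())"
```

```text
the job is handed in; nothing more can be done
None
```

The lens from the stand hangs upright by its eye on the brass hook. The fingers are out, I saw no contact with the cabinet, the peak push on the hook was about 8 N, and I handed the job in at about 21 s.

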